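# Stack the disc springs of a vibration-damping microscope foot

## Robot

A 7-joint arm with a two-finger parallel gripper is mounted at the origin on a cart in front of the work surface, level with it; the furniture and walls round the work are solid. World frame = base frame: x ahead of the robot, y to its left, z up, the work surface at z = 0. Lengths are in m, angles in degrees, forces in N, time in s.
With the tool pointing down it reaches from about 0.35 to 0.9 m from the base axis. Payload 19.9 kg.
Tool frame: the origin (TCP) lies midway between the tips of the shut fingers; the grasp point (between the pads) lies behind it (ctrl.hold_point_z is the z of the grasp point in the tool frame, in m); z points along the fingers, y is the line along which they close (so a half turn about z gives the same grasp; the last joint's range is limited). The gripper opens to 85 mm and grips with 20 to 120 N. Pads are 22 mm wide; open, the fingers measure 114 mm over their backs; the gripper's body (76 mm by 85 mm) begins 54 mm behind the grasp point. The pads swing forward as they close: fully open they stand 13 mm farther back than shut.
Start: joints at [-71.476, 23.915, -0.59, 92.452, 0.269, 63.638, -3.037], TCP at [0.223, 0.584, 0.231] pointing down, gripper open.
Joint ranges: [-161.28, 161.28], [-22.2, 115.67], [-73.04, 71.86], [3.21, 147.25], [-68.34, 248.33], [10.77, 114.83], [-161.83, 161.83]. Speed limits (degrees/s): [108.29, 108.29, 136.94, 136.94, 172.46, 172.46, 172.46].

## Interface

Orientations are given as [roll, pitch, yaw] about the fixed x, y, z axes, in that order (R = Rz(yaw) Ry(pitch) Rx(roll)).
In Python, from station import ctrl gives the robot as it stands.
- The arm moves only by the tool step_arm, never from a script. Its argument "rows" is a list of rows, each a list of 3 entries, a list of its own where there are three numbers: the shift along the tool's x, y, z in units of 30 mm (1.0 is 30 mm), then the turn about the tool's z in units of 5 degrees (1.0 is 5 degrees), then the closure, from 0 (fully open) to 1 (shut). A call has 1 to 8 rows; each row is the pose to reach, as a shift and turn from the pose commanded when the call began, along the tool's axes at that moment; what a row does not reach only later rows make up. A row lasts 1/12 s, in which the tool goes at most 41.7 mm and 7.16 degrees, less where a joint would pass 70% of its speed; a pose out of reach is approached as far as the arm can. A call with a gripper value outside its range is refused whole. The fingers move at their own pace and stop on an object; "force" is the grip in N (left out, the last holds). Time passes only in rows, so rows that repeat a pose let the fingers close. It gives the time, the measured TCP pose, the force, the opening and the grip force at its end, in the units of the state.
- ctrl.read_state(): the state, without advancing time (a new reading comes with each control period).
- ctrl.get_image(name): name is "side" or "top"; returns (picture, depth): 480x640x3 uint8, red, green, blue; 480x640 float32, m along the optical axis (not along the pixel's ray), 0 where there is no reading.
- ctrl.camera_params(name): a dict with "fx", "fy", "cx", "cy" (pixels), "eye" and "rotation" of the camera in the world. Camera axes: x right, y up, looking along -z (the intrinsics and any distortion apply to the point x, -y, -z); pixel columns grow to the right and rows downward; lengths in m; the calibration is good to about 2 mm. A picture is of the moment at which its call begins. camera_params takes no time and is no camera call.
- ctrl.sign_off(): hands the job in; it is judged then, once.
Trained networks look in the newest picture that a camera, given by its name, has taken for a name from the list of things; names that differ only in an ending like _2 or _b are one class to them, and where a whole thing is asked for, a point or a joint stands for the part that bears it (a point fixed in the world has none). Each returns a list of dicts, best first, with "p" (0 to 1); they miss things now and then, are a little off and sometimes report something else, mostly with a low value. They report only what shows in the picture. A call takes as long as a camera call. They do not tell look-alikes from the thing itself.
- ctrl.silhouettes(camera, label): "pixels" (480x640 bool, what is visible of it) and "at" ([column, row] in pixels, amid what is visible of it).
The state is a dict: "time_s": time; "joint_positions": joint angles; "joint_velocities": joint speeds; "joint_efforts": joint torques, N m; "position": TCP position; "tcp_rot": TCP orientation; "wrist_force": force on the tool from outside, world axes, zero at the start; "ft_torque": the same for the moment, N m; "grip_width": opening from 0.0 (shut) to 1.0 (fully open); "finger_force": force on a finger pad.
Only numpy, scipy, OpenCV 4.12 (cv2) and the standard library are available. Lean on these libraries where they do the work, as an engineer would, in place of code of your own. Each camera call takes 0.05 s, during which the arm holds its last target. There are 200 camera calls.

## Task

Build the spring stack on the upright pin of the grey foot: first the two wide dished springs, then the two narrow ones, and last the thick collar on top. In each pair the spring that lies hollow side up goes on first and the one that lies hollow side down goes over it, so that their rims meet; turn none of them over. Everything must sit flat on what is below it, and the small brown bottle must stay standing where it is.

Things in the scene. Friction and masses are not known exactly. Their poses are not given: they have to be found in the camera images.
- foot: Spring foot, fixed to the worktop: a grey round flange 84 mm across and 10 mm thick with an upright steel pin of 12 mm diameter in its centre. The pin is straight up to 56 mm above the worktop, then tapers to a 4.4 mm tip at 63 mm. Origin: centre of the flange's underside, at worktop height, z up along the pin.
- wide_cup: Steel dished spring washer, one of the two wide ones: about 60 mm outside diameter, 11 mm high, 15 mm through hole. It lies hollow side UP, like a saucer: the small end (about 24 mm across) at the bottom, wide rim at the top; outside upright over the upper 5 mm. The hollow face is blackened, the rest bright. Origin: centre of its underside, z up. Loose, under 0.1 kg.
- wide_dome: Steel dished spring washer, one of the two wide ones: about 60 mm outside diameter, 11 mm high, 15 mm through hole. It lies hollow side DOWN, like a dome: wide rim at the bottom, small end (about 24 mm across) at the top; outside upright over the lower 5 mm. The hollow face is blackened, the rest bright. Origin: centre of its underside, z up. Loose, under 0.1 kg.
- narrow_cup: Steel dished spring washer, one of the two narrow ones: about 42 mm outside diameter, 9 mm high, 15 mm through hole. It lies hollow side UP, like a saucer: the small end (about 24 mm across) at the bottom, wide rim at the top; outside upright over the upper 4.5 mm. The hollow face is blackened, the rest bright. Origin: centre of its underside, z up. Loose, under 0.1 kg.
- narrow_dome: Steel dished spring washer, one of the two narrow ones: about 42 mm outside diameter, 9 mm high, 15 mm through hole. It lies hollow side DOWN, like a dome: wide rim at the bottom, small end (about 24 mm across) at the top; outside upright over the lower 4.5 mm. The hollow face is blackened, the rest bright. Origin: centre of its underside, z up. Loose, under 0.1 kg.
- collar: Plain steel collar, a thick straight-sided ring: about 32 mm outside diameter, 12 mm high, through hole 15 mm diameter. Origin: centre of its underside, z up. Loose, under 0.1 kg.
- oil_bottle_2: Bystander: a small brown glass dropper bottle with a black cap, 25 mm diameter and 66 mm tall, standing upright among the parts. Loose. Origin: centre of its underside, z up.
There are look-alikes about, which are no part of the job. Leave any purple, red or yellow look-alike of the wide_dome alone.

How it is judged (in metres and radians):
At the end, for the whole second after the job is handed in: On the pin, from below: wide spring hollow up, wide spring hollow down, narrow spring hollow up, narrow spring hollow down, collar; undersides at 10, 21, 32, 41 and 50 mm above the worktop (each within 3 mm), each within 5 mm of the pin's axis and tilted less than 0.2 rad, at rest and released (horizontal distance between each of wide_cup, wide_dome, narrow_cup, narrow_dome, collar and foot below 0.005 m and z of wide_cup in the frame of foot between 0.007 and 0.013 m and angle between each of wide_cup, wide_dome, narrow_cup, narrow_dome, collar's own z axis and vertical below 0.2 rad and linear speed of each of wide_cup, wide_dome, narrow_cup, narrow_dome, collar below 0.02 m/s and z of wide_dome in the frame of foot between 0.018 and 0.024 m and z of narrow_cup in the frame of foot between 0.029 and 0.035 m and z of narrow_dome in the frame of foot between 0.038 and 0.044 m and z of collar in the frame of foot between 0.047 and 0.053 m); the robot touches nothing.
It fails at once if the brown bottle is tipped over or pushed more than 40 mm away (angle between oil_bottle_2's own z axis and vertical above 0.6 rad or distance of oil_bottle_2 from where it was at the start of the episode above 0.04 m).
It also fails if it takes over 112 s, if anything falls off the work surface, if the arm or the gripper's body presses on something with over 40 N, if the wrist force passes 120 N, or if a joint passes its speed limit or range.

## Working session

There is one attempt and no reset: what is moved stays moved. The work goes in short steps, Python scripts to look and compute and a tool call to move; the robot and the scene stay as the last step left them, time stands still between calls to the robot, and variables do not carry over. Pictures are saved under pics/ and viewed, at most 14 in all, crops included, and the job is handed in when it is done.

Besides the shell and the picture viewer there is one more tool, called after "Emit:" in YAML: its name, and indented under it one key for each argument. step_arm: Moves the arm, as the interface text tells. Its arguments: {"type":"object","properties":{"rows":{"type":"array","items":{"type":"array"}},"force":{"type":"number"}},"required":["rows"]}

```bash
ls; mkdir -p pics; python3 - <<'E'
from station import ctrl
import cv2
for n in ("top","side"):
    im,d=ctrl.get_image(n); cv2.imwrite(f"pics/{n}0.png",im[:,:,::-1])
    p=ctrl.camera_params(n); print(n,p)
print(ctrl.read_state(),ctrl.hold_point_z)
E
```

```text
pics
top {'fx': 477.07128392746233, 'fy': 477.07128392746233, 'cx': 322.9755406763273, 'cy': 238.1018174243313, 'eye': array([ 0.38785581, -0.00888271,  0.89845663]), 'rotation': array([  7.5762954 ,   0.44338071, -90.37566571])}
side {'fx': 504.5099580804698, 'fy': 504.5099580804698, 'cx': 315.3976172216727, 'cy': 238.4316975332497, 'eye': array([ 0.50594945, -0.76161753,  0.61728283]), 'rotation': array([52.40502302,  0.43079397, -1.98231862])}
{'time_s': 0.1, 'joint_positions': array([-71.47509512,  23.94615833,  -0.59194601,  92.48146048,
         0.27135216,  63.63828725,  -3.038116  ]), 'joint_velocities': array([ 0.01978521, -0.08905613, -0.03938566, -0.0505322 ,  0.02467   ,
        0.04733916,  0.06014726]), 'joint_efforts': array([ 1.55447491e-03, -8.65804338e+01,  6.79951776e-01, -4.35641742e+01,
        1.92168175e-02,  4.92071980e-03, -6.17711066e-05]), 'position': array([0.2228796 , 0.58357649, 0.23071045]), 'tcp_rot': array([-1.79935715e+02,  6.15939150e-03,  1.59098745e+02]), 'wrist_force': array([ 0.27735625,  0.06445918, -0.50662391]), 'ft_torque': array([ 0.02431959, -0.0087956 ,  0.02625732]), 'finger_force': 0.0, 'grip_width': 1.0016034644540384} -0.0187
```

View pics/top0.png

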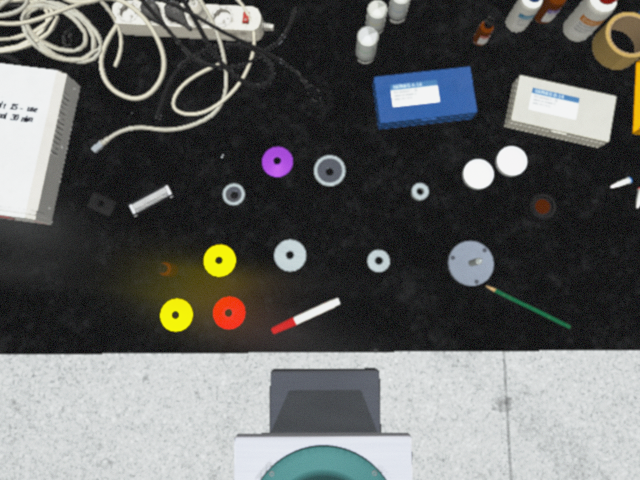

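View pics/side0.png

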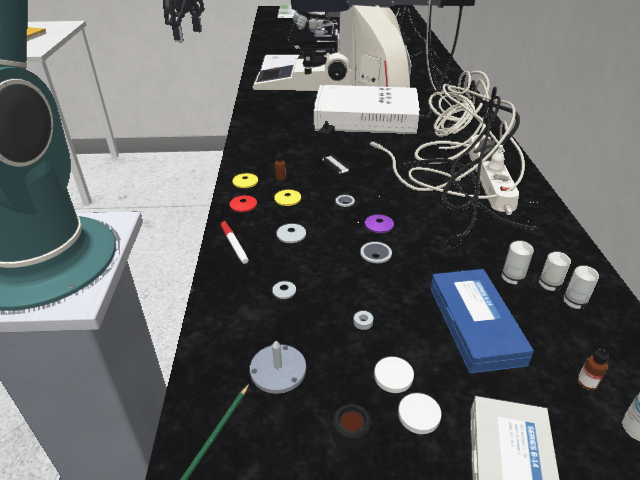

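The top view shows these parts:
- wide_cup: grey ring with a dark hollow at (330,170). wide_dome: plain grey at (290,255). The purple (277,161), yellow (219,260) and (176,315), and red (229,313) ones are look-alikes.
- narrow_cup: (234,194). narrow_dome: (378,261). collar: (420,191). foot: (471,263).
- The bottle to protect is at about (166,268) in the top view and (280,168) in the side view.

Next I measure from both views.

```bash
cat > h.py <<'E'
from station import ctrl
import numpy as np, cv2
from scipy.spatial.transform import Rotation as Ro
def cam(n):
    p=ctrl.camera_params(n); return p,Ro.from_euler('xyz',p['rotation'],degrees=True).as_matrix()
def ray(n,u,v):
    p,R=cam(n); return p['eye'],R@np.array([(u-p['cx'])/p['fx'],-(v-p['cy'])/p['fy'],-1])
def onplane(n,u,v,z):
    e,d=ray(n,u,v); return e+d*(z-e[2])/d[2]
def proj(n,P):
    p,R=cam(n); q=R.T@(np.asarray(P)-p['eye']); return p['cx']+p['fx']*q[0]/-q[2],p['cy']-p['fy']*q[1]/-q[2]
def tri(a,b):
    (e1,d1),(e2,d2)=ray('top',*a),ray('side',*b)
    s=np.linalg.lstsq(np.c_[d1,-d2],e2-e1,rcond=None)[0]
    A,B=e1+d1*s[0],e2+d2*s[1]; return (A+B)/2,np.linalg.norm(A-B)
def cloud(n,mask,d):
    p,R=cam(n); v,u=np.nonzero(mask&(d>0)); t=d[v,u]
    return p['eye']+np.c_[(u-p['cx'])/p['fx']*t,-(v-p['cy'])/p['fy']*t,-t]@R.T
def ell(m):
    c=max(cv2.findContours(m.astype(np.uint8),0,1)[0],key=len)
    return cv2.fitEllipse(c) if len(c)>5 else None
E
python3 - <<'E'
from h import *
np.set_printoptions(precision=4,suppress=True)
D={n:ctrl.get_image(n)[1] for n in('top','side')}
for l in ['wide_cup','wide_dome','narrow_cup','narrow_dome','collar','foot','oil_bottle_2']:
    for n in D:
        for s in ctrl.silhouettes(n,l)[:6]:
            if s['p']<.2: continue
            m=s['pixels']; e=ell(m); P=cloud(n,m,D[n])
            print(l,n,round(s['p'],2),np.array(s['at']),'ell',[np.round(x,1) for x in e] if e else 0,'n',m.sum(),
             'med',np.median(P,0) if len(P) else 0,'zmax',np.percentile(P[:,2],[5,95]) if len(P) else 0)
E
```

```text
wide_cup top 0.56 [327.4 168.9] ell [array([328.8, 170.5]), array([29.9, 30.7]), np.float64(102.9)] n 730 med [ 0.6387 -0.0151  0.0078] zmax [0.0002 0.0118]
wide_cup top 0.44 [233.8 191.2] ell [array([233.1, 194.6]), array([20.3, 20.5]), np.float64(52.0)] n 310 med [0.5927 0.169  0.0065] zmax [0.0009 0.01  ]
wide_dome top 0.87 [181.5 317. ] ell [array([175.8, 315. ]), array([30.9, 32.6]), np.float64(32.8)] n 779 med [0.3651 0.2693 0.0068] zmax [0.0026 0.0112]
wide_dome top 0.72 [294.3 254.2] ell [array([289.5, 255.6]), array([29.1, 30.2]), np.float64(8.8)] n 683 med [0.4732 0.0594 0.0072] zmax [0.0032 0.0109]
wide_dome top 0.64 [275.6 165.5] ell [array([277. , 162.5]), array([30.2, 30.7]), np.float64(94.2)] n 733 med [0.6535 0.0849 0.0064] zmax [-0.0008  0.0106]
wide_dome top 0.62 [233.2 316.6] ell [array([228.6, 312.8]), array([31.8, 32.2]), np.float64(55.8)] n 791 med [0.3682 0.172  0.0066] zmax [0.0023 0.0112]
wide_dome top 0.57 [222.1 260.6] ell [array([218.6, 260.7]), array([31. , 31.8]), np.float64(60.0)] n 782 med [0.4647 0.1932 0.0065] zmax [0.0005 0.0107]
wide_dome side 0.9 
[... 1928 characters left out ...]
np.float64(115.8)] n 1607 med [ 0.4557 -0.2738  0.0092] zmax [0.006  0.0163]
foot side 0.72 [276.  367.4] ell [array([277.6, 368.1]), array([47.6, 55.7]), np.float64(79.6)] n 2155 med [ 0.4629 -0.2863  0.01  ] zmax [0.0072 0.0385]
foot side 0.58 [374.8 249.8] ell [array([375.8, 252.5]), array([19.4, 30.5]), np.float64(91.4)] n 464 med [ 0.6429 -0.016   0.0091] zmax [0.0026 0.0121]
oil_bottle_2 top 0.76 [169.2 269.2] ell [array([166.9, 269.4]), array([12.6, 19.7]), np.float64(100.6)] n 217 med [0.4467 0.2775 0.042 ] zmax [0.0114 0.0643]
oil_bottle_2 side 0.73 [277.8 169.1] ell [array([279.9, 167.7]), array([10.2, 27.5]), np.float64(176.1)] n 243 med [0.4546 0.2724 0.0316] zmax [0.0032 0.0618]
```

```bash
python3 - <<'E'
from h import *
np.set_printoptions(precision=4,suppress=True)
im={n:ctrl.get_image(n)[0] for n in('top','side')}
L={'wide_cup':((329,170),(376,252),.0105,36),'wide_dome':((290,255),(291,233),.003,36),'narrow_cup':((233,194),(345,201),.0085,28),'narrow_dome':((378,261),(284,290),.003,28),'collar':((420,191),(363,320),.006,24),'foot':((470,263),(277,368),.006,60)}
rows=[]
for l,(a,b,z,r) in L.items():
    o=[]
    for n,(u,v) in (('top',a),('side',b)):
        g=im[n].max(2); m=((g>75)).astype(np.uint8)
        m=cv2.morphologyEx(m,cv2.MORPH_OPEN,np.ones((2,2)))
        cs=cv2.findContours(m,0,1)[0]
        c=[c for c in cs if cv2.pointPolygonTest(c,(u,v),False)>=0]
        e=cv2.fitEllipse(max(c,key=len)); P=onplane(n,*e[0],z); o.append((e,P))
    T=tri(o[0][0][0],o[1][0][0])
    print(l,[(np.round(x[0][0],1),np.round(x[0][1],1),x[1][:2]) for x in o],'tri',T)
    big=[]
for n,(u,v),s in(('top',(330,215),3),('side',(320,270),3)):
    pass
c1=cv2.resize(im['top'][150:290,200:500],None,fx=2.6,fy=2.6,interpolation=2)
c2=cv2.resize(im['side'][180:400,230:420],None,fx=2.4,fy=2.4,interpolation=2)
cv2.imwrite('pics/c1.png',c1[:,:,::-1]);cv2.imwrite('pics/c2.png',c2[:,:,::-1])
E
```

```text
wide_cup [(array([330.1, 171.1]), array([31.8, 32.3]), array([ 0.6352, -0.0174])), (array([376.6, 252.9]), array([20.7, 31.7]), array([ 0.6432, -0.0241]))] tri (array([ 0.6409, -0.0173,  0.0038]), np.float64(0.007424840970762531))
wide_dome [(array([290.7, 256.1]), array([32.6, 33. ]), array([0.4733, 0.0583])), (array([291.8, 233.8]), array([18.9, 29.6]), array([0.4818, 0.0534]))] tri (array([ 0.4777,  0.0592, -0.002 ]), np.float64(0.007844906594644785))
narrow_cup [(array([234.2, 194.9]), array([22.5, 23.1]), array([0.5906, 0.1661])), (array([345.7, 201.3]), array([11.5, 19.3]), array([0.5994, 0.1586]))] tri (array([0.5965, 0.1679, 0.0012]), np.float64(0.008157842939728883))
narrow_dome [(array([379.2, 261.5]), array([23.2, 23.4]), array([ 0.4618, -0.1081])), (array([284.6, 290.5]), array([17.4, 23.7]), array([ 0.4696, -0.112 ]))] tri (array([ 0.4658, -0.1082, -0.0013]), np.float64(0.0073052675703099345))
collar [(array([420.6, 192.1]), array([17.9, 18.2]), array([ 0.5938, -0.1897])), (array([364. , 320.7]), array([18.8, 19.9]), array([ 0.6006, -0.1921]))] tri (array([ 0.5978, -0.1902,  0.003 ]), np.float64(0.006499533515701822))
foot [(array([471.5, 263.9]), array([44.9, 46.4]), array([ 0.4558, -0.2801])), (array([278.6, 369.1]), array([49. , 55.9]), array([ 0.4631, -0.2839]))] tri (array([ 0.4595, -0.281 ,  0.0016]), np.float64(0.00672166583651183))
```

View pics/c1.png

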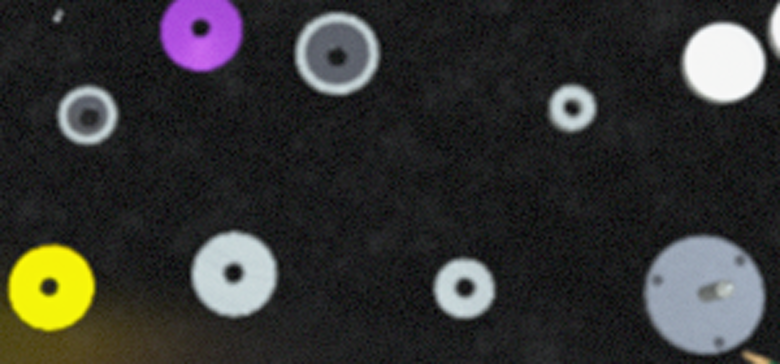

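View pics/c2.png

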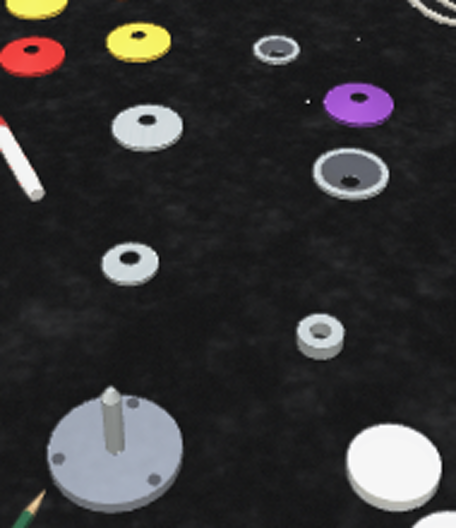

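The crops confirm the choice: wide_cup and narrow_cup show a dark hollow, while the domes and collar are bright steel. The two cameras disagree by about 8 mm, so I'll check them against the gripper. I'm moving out towards wide_cup now.

Emit:
step_arm:
  rows:
    - [[-20, -13.7, 1], 13.8, 0]
    - [[-20, -13.7, 1], 13.8, 0]
    - [[-20, -13.7, 1], 13.8, 0]
    - [[-20, -13.7, 1], 13.8, 0]
    - [[-20, -13.7, 1], 13.8, 0]
    - [[-20, -13.7, 1], 13.8, 0]
    - [[-20, -13.7, 1], 13.8, 0]
    - [[-20, -13.7, 1], 13.8, 0]
  force: 40

```text
time_s: 1.67
position: [0.4133, 0.3082, 0.2178]
tcp_rot: [180.0, -0.0, 101.5]
wrist_force: [1.0, 0.9, 0.8]
grip_width: 1.006
finger_force: 0.0
```

Emit:
step_arm:
  rows:
    - [[-12, 5.2, 2.2], 2.2, 0.18]
    - [[-12, 5.2, 2.2], 2.2, 0.18]
    - [[-12, 5.2, 2.2], 2.2, 0.18]
    - [[-12, 5.2, 2.2], 2.2, 0.18]
    - [[-12, 5.2, 2.2], 2.2, 0.18]
    - [[-12, 5.2, 2.2], 2.2, 0.18]
    - [[-12, 5.2, 2.2], 2.2, 0.18]
    - [[-12, 5.2, 2.2], 2.2, 0.18]

```text
time_s: 2.33
position: [0.603, 0.0398, 0.162]
tcp_rot: [180.0, -0.0, 90.8]
wrist_force: [1.1, 1.1, 1.0]
grip_width: 0.822
finger_force: 0.0
```

Emit:
step_arm:
  rows:
    - [[0, 0, 0], 0, 0.18]
    - [[0, 0, 0], 0, 0.18]
    - [[0, 0, 0], 0, 0.18]
    - [[0, 0, 0], 0, 0.18]

```text
time_s: 2.67
position: [0.6018, 0.0428, 0.1624]
tcp_rot: [-180.0, -0.0, 90.9]
wrist_force: [-1.0, 0.4, -0.4]
grip_width: 0.82
finger_force: 0.0
```

```bash
python3 - <<'E'
from h import *
s=ctrl.read_state(); print(s['position'],s['tcp_rot'],s['grip_width'],s['joint_positions'])
a=ctrl.get_image('top')[0];b=ctrl.get_image('side')[0]
P=s['position']
for n,i in(('top',a),('side',b)):
    i=np.ascontiguousarray(i)
    for q in(P+[.0355,0,.006],P-[.0355,0,-.006],P):
        u=proj(n,q);print(n,q,u);cv2.circle(i,tuple(int(round(x)) for x in u),1,(0,255,0),-1)
    u=proj(n,P); x,y=int(u[0]),int(u[1]);y0=max(y-90,0);x0=max(x-80,0)
    cv2.imwrite(f'pics/g_{n}.png',cv2.resize(i[y0:y0+160,x0:x0+160],None,fx=3.5,fy=3.5,interpolation=2)[:,:,::-1]);print(x0,y0)
x=[cv2.imread(f'pics/g_{n}.png')[:,:400] for n in('top','side')]
E
python3 -c "
import cv2,numpy as np
a=cv2.imread('pics/g_top.png');b=cv2.imread('pics/g_side.png')
cv2.imwrite('pics/g.png',np.hstack([cv2.resize(a,(400,400)),cv2.resize(b,(400,400))]))"
```

```text
[0.60183684 0.04276224 0.16241544] [-1.79999181e+02 -3.16168451e-02  9.08907951e+01] 0.8200193207162665 [-25.72311479  27.54545549  24.73994335 100.02718452 -13.63836354
  55.39492779   5.23623842]
top [0.63733684 0.04276224 0.16841544] (np.float64(292.95549328515114), np.float64(143.14335400147434))
top [0.56633684 0.04276224 0.16841544] (np.float64(292.8765087331532), np.float64(186.86843926248991))
top [0.60183684 0.04276224 0.16241544] (np.float64(293.18126256928), np.float64(165.94204467891564))
213 75
side [0.63733684 0.04276224 0.16841544] (np.float64(374.3850547396846), np.float64(162.1521919598415))
side [0.56633684 0.04276224 0.16841544] (np.float64(335.25100930836186), np.float64(163.07905077346265))
side [0.60183684 0.04276224 0.16241544] (np.float64(354.70275957796775), np.float64(165.5340468736423))
274 75
```

View pics/g.png

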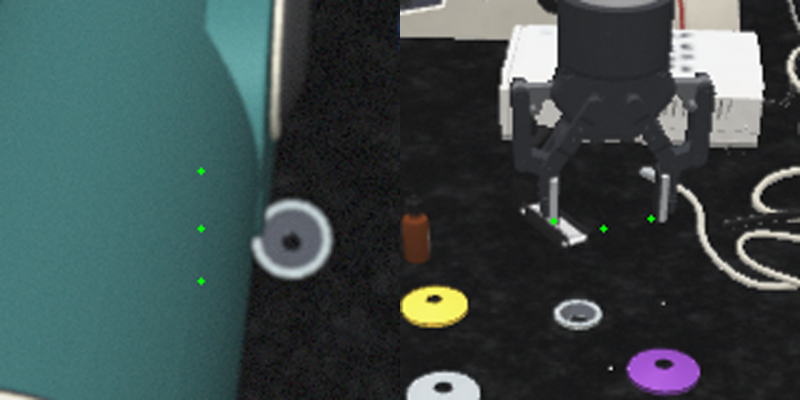

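The top view is blocked by the arm, so it shows only the hollow cup. In the side view the pad tips are at crop (554,222) and (664,220). Their midpoint is about 2.6 px to the right of the prediction, so the side camera reads x about 4.5 mm too high. The average of the two cameras is therefore close to true. wide_cup is at about (0.639, -0.020) and the foot at (0.4595, -0.282).

Emit:
step_arm:
  rows:
    - [[-2.1, 1.2, 1], 0.18, 0.18]
    - [[-2.1, 1.2, 3], 0.18, 0.18]
    - [[-2.1, 1.2, 4.3], 0.18, 0.18]
    - [[-2.1, 1.2, 4.3], 0.18, 0.18]
    - [[-2.1, 1.2, 4.3], 0.18, 0.18]
    - [[-2.1, 1.2, 4.3], 0.18, 0.18]
    - [[-2.1, 1.2, 4.3], 0.18, 0.18]

```text
time_s: 3.35
position: [0.6399, -0.0201, 0.0354]
tcp_rot: [179.9, -0.0, 90.0]
wrist_force: [1.5, 0.3, 0.4]
grip_width: 0.821
finger_force: 0.0
```

```bash
cat > look.py <<'E'
from h import *
import sys
name,x0,y0,w,hh=sys.argv[1],*map(int,sys.argv[2:6])
s=ctrl.read_state(); print(s['position'],s['tcp_rot'],s['grip_width'],s['wrist_force'])
i=ctrl.get_image('side')[0][y0:y0+hh,x0:x0+w]
cv2.imwrite('pics/'+name,cv2.resize(i,None,fx=600/w,fy=600/w,interpolation=2)[:,:,::-1])
E
python3 look.py w1.png 320 170 120 110
```

```text
[ 0.63989541 -0.02008822  0.03538568] [ 1.79882239e+02 -1.42752613e-02  8.99597350e+01] 0.8205524484765124 [1.45553334 0.33503374 0.38160165]
```

View pics/w1.png

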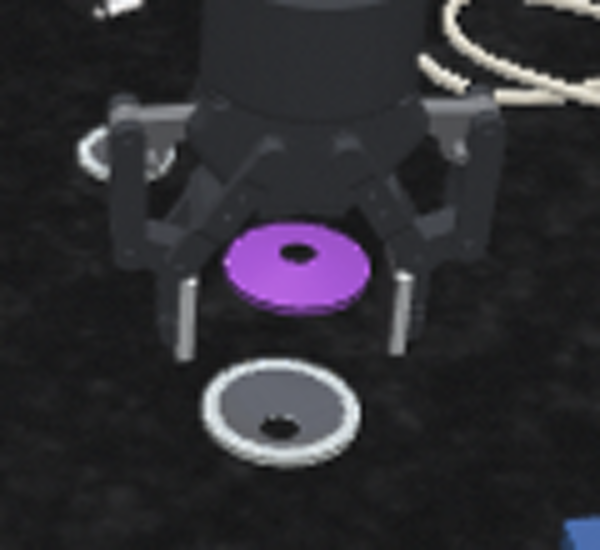

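Pad tips are at crop (185,357) and (400,353), with the cup rim centred at (281,412). That straddles it well. I'm descending and closing.

Emit:
step_arm:
  rows:
    - [[0, 0, 0.6], 0, 0.18]
    - [[0, 0, 1.1], 0, 0.18]
    - [[0, 0, 1.2], 0, 0.18]
    - [[0, 0, 1.2], 0, 0.18]
    - [[0, 0, 1.2], 0, 0.35]
    - [[0, 0, 1.2], 0, 0.5]
    - [[0, 0, 1.2], 0, 0.5]
    - [[0, 0, 1.2], 0, 0.5]
  force: 40

```text
time_s: 4.07
position: [0.6393, -0.0209, -0.0012]
tcp_rot: [180.0, -0.0, 89.9]
wrist_force: [-6.3, 1.9, 9.5]
grip_width: 0.681
finger_force: 40.7
```

Emit:
step_arm:
  rows:
    - [[0, 0, 0], 0, 0.5]
    - [[0, 0, 0], 0, 0.5]
    - [[0, 0, 0], 0, 0.5]

```text
time_s: 4.32
position: [0.6393, -0.0209, -0.0012]
tcp_rot: [180.0, -0.0, 89.9]
wrist_force: [-5.1, 1.1, 9.1]
grip_width: 0.679
finger_force: 40.7
```

Emit:
step_arm:
  rows:
    - [[0, 0, -1], 0, 0.5]
    - [[0, 0, -2], 0, 0.5]
    - [[0, 0, -3], 0, 0.5]
    - [[-1.1, -0.8, -3.2], 0, 0.5]
    - [[-2.2, -1.5, -3.2], 0, 0.5]
    - [[-3.3, -2.2, -3.2], 0, 0.5]
    - [[-4.4, -3, -3.2], 0, 0.5]
    - [[-5.5, -3.8, -3.2], 0, 0.5]

```text
time_s: 4.98
position: [0.5239, -0.1871, 0.0944]
tcp_rot: [179.9, 0.0, 89.9]
wrist_force: [0.9, -0.9, -0.9]
grip_width: 0.678
finger_force: 43.0
```

Emit:
step_arm:
  rows:
    - [[-1.1, -0.7, 0], 0, 0.5]
    - [[-2.2, -1.5, 0], 0, 0.5]
    - [[-3.0, -2.1, 0], 0, 0.5]
    - [[-3.2, -2.2, 0], 0, 0.5]
    - [[-3.2, -2.2, 0], 0, 0.5]
    - [[-3.2, -2.2, 0], 0, 0.5]

```text
time_s: 5.48
position: [0.4591, -0.2816, 0.094]
tcp_rot: [179.9, 0.0, 89.9]
wrist_force: [-0.5, 0.6, -1.2]
grip_width: 0.679
finger_force: 43.0
```

```bash
python3 look.py w2.png 200 250 150 150
```

```text
[ 0.45912344 -0.28156647  0.09396119] [1.79935751e+02 3.28689390e-03 8.98776106e+01] 0.6785591762504029 [-0.51386182  0.63345544 -1.19177953]
```

View pics/w2.png

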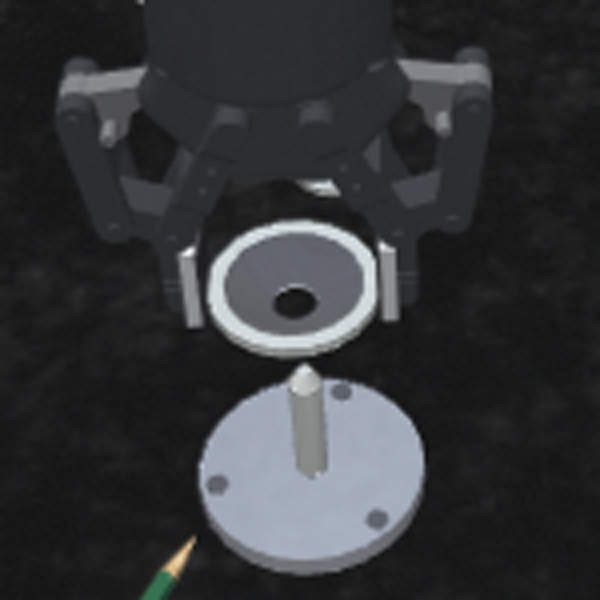

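The held cup is at crop (295,288), with the pin tip below it at (305,368). I'll compute the remaining offset from this one camera, where its bias cancels.

```bash
python3 - <<'E'
from h import *
z=.0944+.0115
def side(u,v,z): return onplane('side',u,v,z)
c=lambda x,y:(200+x/4,250+y/4)
print('rim',side(*c(295,281),z),'hole bottom',side(*c(296,303),.0955))
print('tip',side(*c(305,368),.063),'flange',side(*c(312,469),.010))
i=ctrl.get_image('top')[0]; g=i[200:330,400:540]
cv2.imwrite('pics/t2.png',cv2.resize(g,None,fx=4,fy=4,interpolation=2)[:,:,::-1])
E
```

```text
rim [ 0.46155407 -0.27926708  0.1059    ] hole bottom [ 0.46131547 -0.27981004  0.0955    ]
tip [ 0.46267846 -0.28094246  0.063     ] flange [ 0.46243841 -0.28363171  0.01      ]
```

View pics/t2.png

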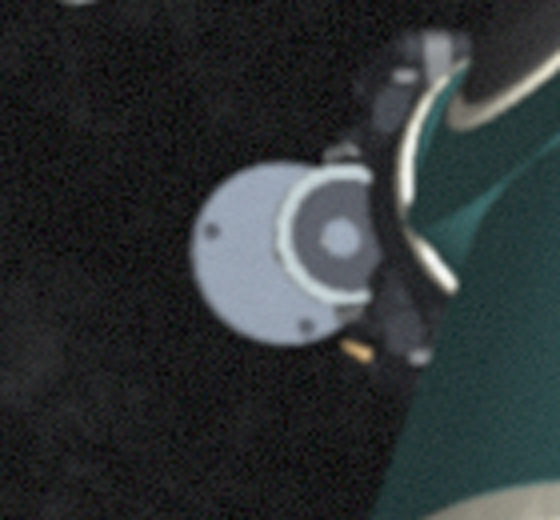

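The top view shows the cup (at crop 340,238) concentric with the pin as expected from parallax. The offset is about 1 mm in x, so I nudge and lower.

Emit:
step_arm:
  rows:
    - [[0, 0.03, 0.5], 0, 0.5]
    - [[0, 0.03, 1.0], 0, 0.5]
    - [[0, 0.03, 1.4], 0, 0.5]
    - [[0, 0.03, 1.8], 0, 0.5]
    - [[0, 0.03, 2.2], 0, 0.5]
    - [[0, 0.03, 2.5], 0, 0.5]
    - [[0, 0.03, 2.7], 0, 0.5]
    - [[0, 0.03, 2.75], 0, 0.5]

```text
time_s: 6.25
position: [0.4591, -0.2815, 0.0097]
tcp_rot: [-179.9, -0.0, 89.9]
wrist_force: [-0.3, 0.6, -1.9]
grip_width: 0.682
finger_force: 43.1
```

Emit:
step_arm:
  rows:
    - [[0, 0, 0.08], 0, 0.5]
    - [[0, 0, 0.08], 0, 0.5]
    - [[0, 0, 0.08], 0, 0.5]

```text
time_s: 6.5
position: [0.4594, -0.2818, 0.0089]
tcp_rot: [180.0, -0.0, 89.9]
wrist_force: [-2.6, 1.1, 3.1]
grip_width: 0.679
finger_force: 43.4
```

Emit:
step_arm:
  rows:
    - [[0, 0, 0], 0, 0.3]
    - [[0, 0, 0], 0, 0.18]
    - [[0, 0, 0], 0, 0.18]
    - [[0, 0, -0.8], 0, 0.15]
    - [[0, 0, -1.8], 0, 0.15]
    - [[0, 0, -2.8], 0, 0.15]
    - [[1.3, 0, -3.2], 0, 0.15]
    - [[2.6, 0.2, -3.2], 0, 0.15]

```text
time_s: 7.17
position: [0.4659, -0.2052, 0.1073]
tcp_rot: [179.8, 0.1, 89.6]
wrist_force: [2.4, 0.4, -0.3]
grip_width: 0.847
finger_force: 0.0
```

Emit:
step_arm:
  rows:
    - [[1.3, 0.1, 0], 0, 0.17]
    - [[2.6, 0.2, 0], 0, 0.17]
    - [[3.9, 0.3, 0], 0, 0.17]
    - [[5.2, 0.4, 0], 0, 0.17]
    - [[6.5, 0.4, 0], 0, 0.17]
    - [[7.8, 0.4, 0.2], 0, 0.17]
    - [[8.6, 0.4, 0.8], 0, 0.17]
    - [[8.6, 0.4, 1], 0, 0.17]

```text
time_s: 7.83
position: [0.4774, 0.0598, 0.0731]
tcp_rot: [-180.0, -0.1, 90.3]
wrist_force: [-1.9, 0.4, -0.5]
grip_width: 0.827
finger_force: 0.0
```

```bash
cat > chk.py <<'E'
from h import *
import sys
s=ctrl.read_state(); print(s['position'],s['tcp_rot'][2],s['grip_width'],s['wrist_force'],s['time_s'])
d={n:ctrl.get_image(n) for n in('top','side')}
for a in sys.argv[1:]:   # label
    for n in d:
        for q in ctrl.silhouettes(n,a)[:5]:
            if q['p']<.2: continue
            P=cloud(n,q['pixels'],d[n][1]); e=ell(q['pixels'])
            if e and len(P): print(a,n,round(q['p'],2),np.round(e[0],1),np.round(e[1],1),'med',np.round(np.median(P,0),4),np.round(np.percentile(P[:,2],[5,95]),4))
E
python3 chk.py wide_cup; python3 look.py w3.png 210 190 150 120
```

```text
[0.47743649 0.05981373 0.07305679] 90.29323978285969 0.8269376972017368 [-1.90644605  0.41613766 -0.53268401] 7.8333
wide_cup top 0.89 [470.9 262.8] [30.7 32. ] med [ 0.4565 -0.2741  0.0185] [0.0115 0.0218]
wide_cup side 0.96 [276.9 362.7] [30.2 38.5] med [ 0.4622 -0.2831  0.0194] [0.0123 0.0223]
[0.47824503 0.0532333  0.07470522] [1.79987874e+02 3.15283512e-02 8.98331917e+01] 0.8346388380650167 [ 1.24801511 -0.15180882  0.94698423]
```

```bash
python3 - <<'E'
from h import *
a=ctrl.get_image('side')[0]; b=ctrl.get_image('top')[0]
f=lambda i,x,y,w,h:cv2.resize(i[y:y+h,x:x+w],(390,390),interpolation=2)
cv2.imwrite('pics/w4.png',np.hstack([f(a,220,150,140,140),f(a,220,300,130,130)])[:,:,::-1])
E
```

```text
(no output)
```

View pics/w4.png

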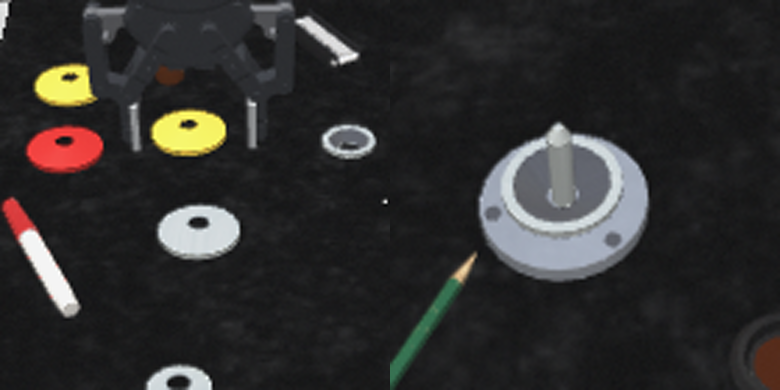

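wide_cup is seated: the rim is level around the pin at crop (562,180), and both depth readings put the rim at z ≈ 22 mm. The gripper straddles wide_dome's line, so I'm descending onto it.

Emit:
step_arm:
  rows:
    - [[0.08, 0, 1], 0, 0.22]
    - [[0.08, 0, 2], 0, 0.22]
    - [[0.08, 0, 2.4], 0, 0.22]
    - [[0.08, 0, 2.5], 0, 0.22]
    - [[0.08, 0, 2.55], 0, 0.22]
    - [[0.08, 0, 2.6], 0, 0.22]
    - [[0.08, 0, 2.6], 0, 0.22]

```text
time_s: 8.77
position: [0.4787, 0.0566, -0.0026]
tcp_rot: [179.9, -0.0, 89.9]
wrist_force: [-2.2, -0.4, -0.5]
grip_width: 0.774
finger_force: 0.0
```

Emit:
step_arm:
  rows:
    - [[0, 0, 0.05], 0, 0.22]
    - [[0, 0, 0.1], 0, 0.22]
    - [[0, 0, 0.1], 0, 0.22]

```text
time_s: 9.02
position: [0.4782, 0.0568, -0.0064]
tcp_rot: [180.0, -0.0, 89.9]
wrist_force: [0.1, -0.6, 0.3]
grip_width: 0.779
finger_force: 0.0
```

Emit:
step_arm:
  rows:
    - [[0, 0, 0], 0, 0.3]
    - [[0, 0, 0], 0, 0.4]
    - [[0, 0, 0], 0, 0.5]
    - [[0, 0, 0], 0, 0.5]
    - [[0, 0, 0], 0, 0.5]
    - [[0, 0, 0], 0, 0.5]

```text
time_s: 9.52
position: [0.4794, 0.0569, -0.0049]
tcp_rot: [179.9, -0.1, 89.9]
wrist_force: [-5.1, -0.2, 39.5]
grip_width: 0.691
finger_force: 42.3
```

Emit:
step_arm:
  rows:
    - [[0, 0, -1], 0, 0.5]
    - [[0, 0, -2], 0, 0.5]
    - [[0, 0, -3], 0, 0.5]
    - [[-1.2, -0.1, -3.3], 0, 0.5]
    - [[-2.4, -0.3, -3.3], 0, 0.5]
    - [[-3.6, -0.5, -3.3], 0, 0.5]
    - [[-4.8, -0.6, -3.3], 0, 0.5]
    - [[-6, -0.65, -3.3], 0, 0.5]

```text
time_s: 10.18
position: [0.4576, -0.1247, 0.0928]
tcp_rot: [180.0, -0.0, 89.9]
wrist_force: [1.3, 0.5, -0.9]
grip_width: 0.678
finger_force: 42.8
```

Emit:
step_arm:
  rows:
    - [[-1.2, 0, 0], 0, 0.5]
    - [[-2.4, 0, 0], 0, 0.5]
    - [[-3.6, 0, 0], 0, 0.5]
    - [[-4.6, 0, 0], 0, 0.5]
    - [[-5.2, 0, 0], 0, 0.5]
    - [[-5.26, 0, 0], 0, 0.5]
    - [[-5.26, 0, 0], 0, 0.5]
    - [[-5.26, 0, 0], 0, 0.5]

```text
time_s: 10.85
position: [0.4579, -0.2802, 0.0923]
tcp_rot: [-180.0, -0.0, 89.9]
wrist_force: [0.2, 0.7, -0.3]
grip_width: 0.676
finger_force: 42.8
```

```bash
python3 look.py w5.png 200 240 160 140;python3 chk.py wide_dome | grep -v "0.006"
```

```text
[ 0.4579312  -0.28021984  0.09227303] [-1.79982115e+02 -3.06876661e-02  8.99256140e+01] 0.6761952452895278 [ 0.19017048  0.72863928 -0.32834453]
[ 0.45813452 -0.27984729  0.0923103 ] 89.97319248514 0.6792180157779342 [ 0.38532157 -0.27321105 -1.4995585 ] 10.9
wide_dome top 0.81 [479.7 259.7] [24.  34.9] med [ 0.455  -0.2643  0.1037] [0.0987 0.108 ]
wide_dome top 0.61 [276.2 162.6] [30.6 31.8] med [0.6535 0.0869 0.0059] [-0.002   0.0107]
wide_dome side 0.9 [272.7 323.8] [32.8 41.9] med [ 0.4602 -0.287   0.1046] [0.1002 0.1084]
wide_dome side 0.61 [379.  223.6] [18.9 28.1] med [0.6617 0.0725 0.0071] [-0.0004  0.0115]
```

View pics/w5.png

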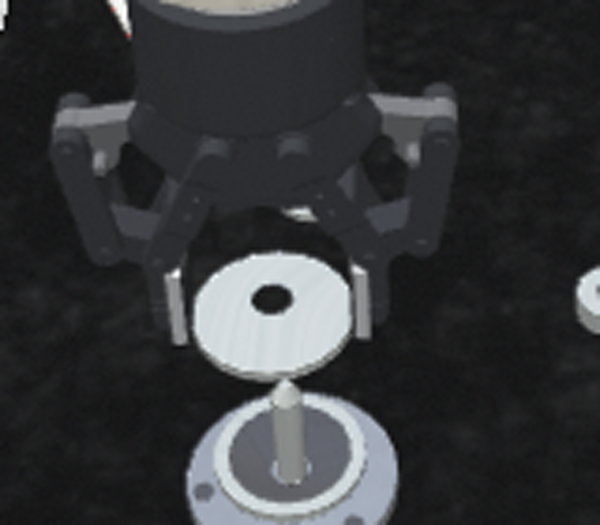

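The held dome's hole is at crop (272,298) and the pin tip at (286,390). I'll compute the offset the same way as before.

```bash
python3 - <<'E'
from h import *
c=lambda x,y:(200+x/3.75,240+y/3.75)
i=ctrl.get_image('side')[0].max(2)
print('hole',onplane('side',*c(272,299),.108),'rim ell',onplane('side',272.7,325.8,.099),'tip',onplane('side',*c(286.5,386),.063))
E
```

```text
hole [ 0.46004059 -0.28021834  0.108     ] rim ell [ 0.45982895 -0.28305987  0.099     ] tip [ 0.4629376 -0.2826699  0.063    ]
```

Emit:
step_arm:
  rows:
    - [[0, 0.07, 0.2], 0, 0.5]
    - [[0, 0.07, 0.6], 0, 0.5]
    - [[0, 0.07, 0.9], 0, 0.5]
    - [[0, 0.07, 1.3], 0, 0.5]
    - [[0, 0.07, 1.7], 0, 0.5]
    - [[0, 0.07, 2.1], 0, 0.5]
    - [[0, 0.07, 2.4], 0, 0.5]
    - [[0, 0.07, 2.45], 0, 0.5]

```text
time_s: 11.82
position: [0.4592, -0.2808, 0.0169]
tcp_rot: [-179.9, -0.0, 89.9]
wrist_force: [-0.0, 0.8, -1.4]
grip_width: 0.676
finger_force: 42.9
```

Emit:
step_arm:
  rows:
    - [[0, 0, 0.07], 0, 0.5]
    - [[0, 0, 0.1], 0, 0.5]
    - [[0, 0, 0.1], 0, 0.5]

```text
time_s: 12.07
position: [0.4599, -0.2812, 0.0164]
tcp_rot: [180.0, -0.0, 89.9]
wrist_force: [-3.9, 2.2, 3.6]
grip_width: 0.677
finger_force: 45.0
```

Emit:
step_arm:
  rows:
    - [[0, 0, 0], 0, 0.3]
    - [[0, 0, 0], 0, 0.2]
    - [[0, 0, 0], 0, 0.2]
    - [[0, 0, -0.8], 0, 0.2]
    - [[0, 0, -1.8], 0, 0.2]
    - [[0, 0, -2.8], 0, 0.2]
    - [[1.2, 0.4, -3], 0, 0.3]
    - [[2.4, 0.7, -3], 0, 0.4]

```text
time_s: 12.73
position: [0.4825, -0.2102, 0.1085]
tcp_rot: [179.7, 0.1, 89.7]
wrist_force: [2.1, 0.7, -0.2]
grip_width: 0.605
finger_force: 0.0
```

Emit:
step_arm:
  rows:
    - [[1.2, 0.4, 0], 0, 0.4]
    - [[2.4, 0.8, 0], 0, 0.4]
    - [[3.6, 1.2, 0], 0, 0.4]
    - [[4.8, 1.6, 0], 0, 0.4]
    - [[6, 2, 0], 0, 0.4]
    - [[7.2, 2.4, 0], 0, 0.4]
    - [[8.4, 2.8, 0], 0, 0.4]
    - [[9.6, 3.2, 0], 0, 0.4]

```text
time_s: 13.4
position: [0.5781, 0.0808, 0.1062]
tcp_rot: [180.0, -0.0, 89.9]
wrist_force: [0.4, -0.4, 1.8]
grip_width: 0.601
finger_force: 0.0
```

```bash
python3 chk.py wide_dome wide_cup
```

```text
[0.57808037 0.08075051 0.10615798] 89.91040349512771 0.600985025743041 [ 0.41808314 -0.4163712   1.78452352] 13.4
wide_dome top 0.82 [472.4 262.5] [31.  32.4] med [ 0.4559 -0.2734  0.0277] [0.0236 0.0319]
wide_dome side 0.84 [245.  180.5] [13.8 25.4] med [0.3722 0.2576 0.0066] [-0.0001  0.0112]
wide_dome side 0.82 [277.9 361.2] [30.6 39.7] med [ 0.4653 -0.2906  0.0285] [0.0246 0.0322]
wide_dome side 0.71 [287.9 197.5] [15.4 25.7] med [0.4733 0.1798 0.007 ] [0.0003 0.0113]
wide_dome side 0.64 [243.1 203.5] [15.5 27.1] med [0.3764 0.1608 0.0068] [0.0011 0.0108]
wide_dome side 0.64 [378.7 223.4] [17.2 28.3] med [0.6602 0.0722 0.0074] [0.0018 0.0113]
wide_cup top 0.58 [458.9 269.1] [ 4.2 12.9] med [ 0.4446 -0.2484  0.0204] [0.0153 0.022 ]
wide_cup side 0.57 [282.  377.5] [0. 1.] med [ 0.469  -0.3072  0.0174] [0.015  0.0181]
```

wide_dome is seated: its top is at z ≈ 32 mm in both views. Next is narrow_cup.

Emit:
step_arm:
  rows:
    - [[1, 0.2, 0], 0, 0.4]
    - [[2, 0.4, 0], 0, 0.4]
    - [[2.7, 0.55, 0.5], 0, 0.4]
    - [[2.7, 0.55, 1.5], 0, 0.4]
    - [[2.7, 0.55, 2.4], 0, 0.4]
    - [[2.7, 0.55, 2.6], 0, 0.4]
    - [[2.7, 0.55, 2.6], 0, 0.4]

```text
time_s: 14.28
position: [0.5934, 0.158, 0.0266]
tcp_rot: [-179.8, 0.1, 89.8]
wrist_force: [0.3, -0.2, 0.1]
grip_width: 0.604
finger_force: 0.0
```

```bash
python3 chk.py narrow_cup; python3 look.py w6.png 290 140 120 100
```

```text
[0.59340596 0.15798245 0.02659546] 89.80003705536748 0.603658255097978 [ 0.28420411 -0.16642737  0.11351347] 14.2833
narrow_cup top 0.63 [240.2 194.4] [ 5.6 14.4] med [0.5925 0.1551 0.0071] [0.0027 0.0099]
narrow_cup side 0.45 [345.5 200.6] [ 9.1 16.6] med [0.601  0.1691 0.0071] [-0.0002  0.01  ]
[0.59536059 0.15933432 0.02967393] [ 1.79871973e+02 -3.64351226e-02  8.98526553e+01] 0.6002152326244126 [0.48199428 0.41060393 0.00248802]
```

View pics/w6.png

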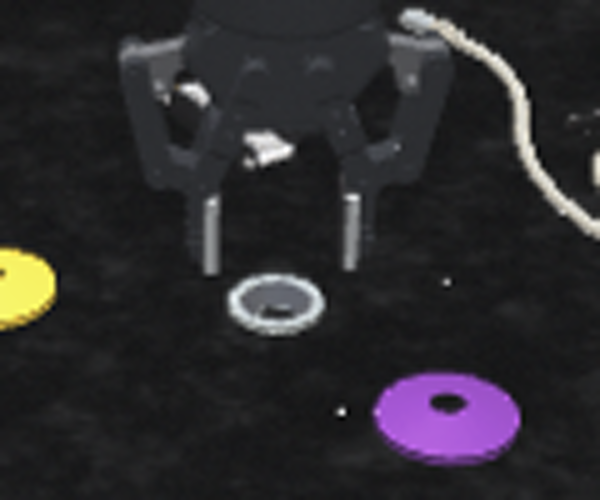

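The fingers at crop (211,272) and (351,268) straddle the cup at (276,303). I descend and close.

Emit:
step_arm:
  rows:
    - [[0.1, 0, 0.5], 0, 0.4]
    - [[0.1, 0, 0.9], 0, 0.4]
    - [[0.1, 0, 1], 0, 0.4]
    - [[0.1, 0, 1], 0, 0.4]
    - [[0.1, 0, 1], 0, 0.55]
    - [[0.1, 0, 1], 0, 0.65]
    - [[0.1, 0, 1], 0, 0.65]
    - [[0.1, 0, 1], 0, 0.65]

```text
time_s: 15.2
position: [0.5955, 0.1627, -0.0012]
tcp_rot: [179.9, -0.0, 89.9]
wrist_force: [1.1, 0.0, 15.5]
grip_width: 0.453
finger_force: 44.8
```

Emit:
step_arm:
  rows:
    - [[0, 0, 0], 0, 0.65]
    - [[0, 0, 0], 0, 0.65]

```text
time_s: 15.37
position: [0.5955, 0.1627, -0.0012]
tcp_rot: [179.9, -0.0, 89.9]
wrist_force: [0.5, 0.2, 15.1]
grip_width: 0.453
finger_force: 44.8
```

Emit:
step_arm:
  rows:
    - [[0, 0, -1], 0, 0.65]
    - [[0, 0, -2], 0, 0.65]
    - [[-0.3, -0.1, -3], 0, 0.65]
    - [[-1.5, -0.4, -3.3], 0, 0.65]
    - [[-2.7, -0.8, -3.3], 0, 0.65]
    - [[-3.9, -1.2, -3.3], 0, 0.65]
    - [[-5.1, -1.6, -3.3], 0, 0.65]
    - [[-6.3, -2, -3.3], 0, 0.65]

```text
time_s: 16.03
position: [0.533, -0.0277, 0.0968]
tcp_rot: [-180.0, 0.0, 89.9]
wrist_force: [0.9, -1.4, -1.2]
grip_width: 0.451
finger_force: 40.8
```

Emit:
step_arm:
  rows:
    - [[-1.2, -0.4, 0], 0, 0.65]
    - [[-2.4, -0.8, 0], 0, 0.65]
    - [[-3.6, -1.2, 0], 0, 0.65]
    - [[-4.8, -1.6, 0], 0, 0.65]
    - [[-6, -2, 0], 0, 0.65]
    - [[-7.2, -2.3, 0], 0, 0.65]
    - [[-8.2, -2.5, 0], 0, 0.65]
    - [[-8.5, -2.53, 0], 0, 0.65]

```text
time_s: 16.7
position: [0.4555, -0.286, 0.097]
tcp_rot: [-180.0, 0.1, 89.6]
wrist_force: [0.3, -1.3, -0.4]
grip_width: 0.448
finger_force: 40.8
```

Emit:
step_arm:
  rows:
    - [[0, 0, 0], 0, 0.65]
    - [[0, 0, 0], 0, 0.65]
    - [[0, 0, 0], 0, 0.65]

```text
time_s: 16.95
position: [0.458, -0.2798, 0.0966]
tcp_rot: [-180.0, -0.0, 90.0]
wrist_force: [0.0, 0.3, -1.4]
grip_width: 0.45
finger_force: 40.8
```

```bash
cat > off.py <<'E'
from h import *
import sys
s=ctrl.read_state(); p=s['position']; print(p,s['grip_width'],s['wrist_force'])
lab,off,kind=sys.argv[1],float(sys.argv[2]),float(sys.argv[3]) # bottom above TCP, rim height in part
z=p[2]+off+kind
print('pin ref at z: side', .4628, -.2837+.047*(z-.01))
i,d=ctrl.get_image('side')
for q in ctrl.silhouettes('side',lab)[:3]:
    e=ell(q['pixels']); P=cloud('side',q['pixels'],d)
    if e and len(P): print(round(q['p'],2),e[0],e[1],onplane('side',*e[0],z),np.percentile(P[:,2],[5,95]))
cv2.imwrite('pics/'+sys.argv[4],cv2.resize(i[240:380,200:360],(640,560),interpolation=2)[:,:,::-1])
E
python3 off.py narrow_cup .0012 .0085 w7.png
```

```text
[ 0.45801452 -0.27975006  0.09661209] 0.44952817072428336 [ 0.00417469  0.25783634 -1.40987814]
pin ref at z: side 0.4628 -0.2791733318255606
0.87 (271.68170166015625, 319.9014892578125) (22.96489906311035, 26.892410278320312) [ 0.45872884 -0.27888784  0.10631209] [0.09892766 0.10789888]
```

View pics/w7.png

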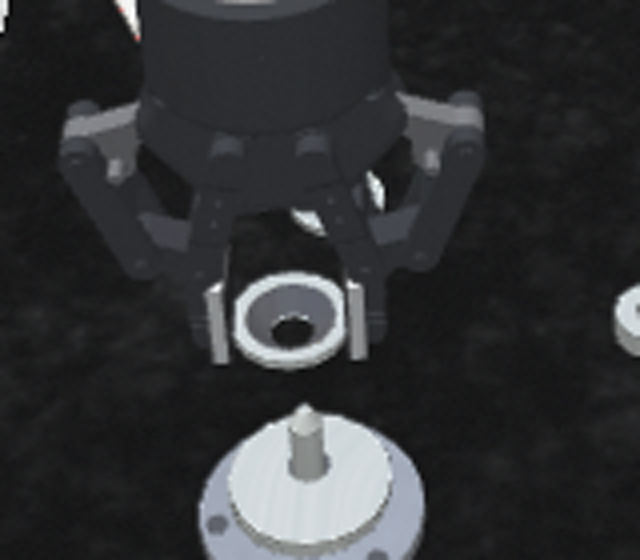

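The cup is held level at crop (291,318) and the pin tip is at (305,410), which puts it about 3 mm low in x. I correct that and lower.

Emit:
step_arm:
  rows:
    - [[0, 0.1, 0.3], 0, 0.65]
    - [[0, 0.1, 0.6], 0, 0.65]
    - [[0, 0.1, 0.9], 0, 0.65]
    - [[0, 0.1, 1.2], 0, 0.65]
    - [[0, 0.1, 1.5], 0, 0.65]
    - [[0, 0.1, 1.8], 0, 0.65]
    - [[0, 0.1, 2.05], 0, 0.65]
    - [[0, 0.1, 2.13], 0, 0.65]

```text
time_s: 17.72
position: [0.4601, -0.2811, 0.0316]
tcp_rot: [-179.9, -0.0, 89.9]
wrist_force: [-0.7, -0.9, 1.2]
grip_width: 0.448
finger_force: 40.9
```

Emit:
step_arm:
  rows:
    - [[0, 0, 0.05], 0, 0.65]
    - [[0, 0, 0.08], 0, 0.65]
    - [[0, 0, 0.08], 0, 0.65]

```text
time_s: 17.97
position: [0.4607, -0.2813, 0.0308]
tcp_rot: [180.0, 0.0, 89.9]
wrist_force: [-1.4, -0.9, -0.7]
grip_width: 0.451
finger_force: 40.9
```

Emit:
step_arm:
  rows:
    - [[0, 0, 0], 0, 0.5]
    - [[0, 0, 0], 0, 0.4]
    - [[0, 0, 0], 0, 0.4]
    - [[0, 0, -0.8], 0, 0.4]
    - [[0, 0, -1.6], 0, 0.4]
    - [[0, 0, -2.4], 0, 0.42]
    - [[1.2, 0.1, -2.4], 0, 0.42]
    - [[2.4, 0.17, -2.4], 0, 0.42]

```text
time_s: 18.63
position: [0.4664, -0.2098, 0.104]
tcp_rot: [179.8, 0.1, 89.7]
wrist_force: [1.6, 0.3, -0.0]
grip_width: 0.581
finger_force: 0.0
```

Emit:
step_arm:
  rows:
    - [[1.2, 0, 0], 0, 0.42]
    - [[2.4, 0, 0], 0, 0.42]
    - [[3.3, 0, 0.5], 0, 0.42]
    - [[3.3, 0, 1.5], 0, 0.42]
    - [[3.3, 0, 2], 0, 0.42]
    - [[3.3, 0, 2.2], 0, 0.42]
    - [[3.3, 0, 2.2], 0, 0.42]

```text
time_s: 19.22
position: [0.4655, -0.1102, 0.0358]
tcp_rot: [-179.9, 0.0, 89.9]
wrist_force: [0.3, -0.3, 0.5]
grip_width: 0.582
finger_force: 0.0
```

```bash
python3 chk.py narrow_cup narrow_dome
```

```text
[ 0.46545584 -0.11019049  0.03579162] 89.8917020416259 0.5816869972916248 [ 0.32036614 -0.34662598  0.50296008] 19.2167
narrow_cup top 0.46 [476.3 262.7] [16.6 21.9] med [ 0.4512 -0.281   0.039 ] [0.0333 0.0422]
narrow_cup side 0.87 [276.9 352.4] [21.6 27.7] med [ 0.4643 -0.2808  0.0401] [0.0343 0.0422]
narrow_cup side 0.7 [283.9 289.6] [17.5 22.4] med [ 0.4687 -0.1156  0.0064] [0.0008 0.01  ]
narrow_dome side 0.72 [283.8 289.9] [17.  22.6] med [ 0.4686 -0.1169  0.0065] [0.0019 0.01  ]
narrow_dome side 0.64 [277.7 367.7] [47.9 51.7] med [ 0.464  -0.3021  0.01  ] [0.0047 0.0512]
```

narrow_cup is seated, with its rim at about 42 mm. Next is narrow_dome.

Emit:
step_arm:
  rows:
    - [[0, 0, 0.6], 0, 0.42]
    - [[0, 0, 1.1], 0, 0.42]
    - [[0, 0, 1.28], 0, 0.42]
    - [[0, 0, 1.28], 0, 0.42]
    - [[0, 0, 1.28], 0, 0.5]
    - [[0, 0, 1.28], 0, 0.6]
    - [[0, 0, 1.28], 0, 0.65]
    - [[0, 0, 1.28], 0, 0.65]

```text
time_s: 20.18
position: [0.4663, -0.1103, -0.001]
tcp_rot: [180.0, 0.0, 89.9]
wrist_force: [-2.0, 0.1, 6.4]
grip_width: 0.452
finger_force: 39.4
```

Emit:
step_arm:
  rows:
    - [[0, 0, 0], 0, 0.65]
    - [[0, 0, 0], 0, 0.65]

```text
time_s: 20.35
position: [0.4663, -0.1103, -0.001]
tcp_rot: [180.0, 0.0, 89.9]
wrist_force: [-2.8, 0.6, 6.0]
grip_width: 0.454
finger_force: 39.4
```

Emit:
step_arm:
  rows:
    - [[0, 0, -1], 0, 0.65]
    - [[0, 0, -2], 0, 0.65]
    - [[0, 0, -3], 0, 0.65]
    - [[-1.2, -0.1, -3.2], 0, 0.65]
    - [[-2.4, -0.15, -3.2], 0, 0.65]
    - [[-3.6, -0.15, -3.2], 0, 0.65]
    - [[-4.8, -0.15, -3.2], 0, 0.65]
    - [[-5.5, -0.15, -3.2], 0, 0.65]

```text
time_s: 21.02
position: [0.4607, -0.279, 0.0953]
tcp_rot: [179.9, 0.1, 89.8]
wrist_force: [-0.3, -0.2, -0.6]
grip_width: 0.447
finger_force: 40.7
```

Emit:
step_arm:
  rows:
    - [[-0.2, 0, 0], 0, 0.65]
    - [[-0.2, 0, 0], 0, 0.65]
    - [[-0.2, 0, 0], 0, 0.65]
    - [[-0.2, 0, 0], 0, 0.65]

```text
time_s: 21.35
position: [0.4616, -0.2796, 0.0943]
tcp_rot: [180.0, -0.0, 90.0]
wrist_force: [-0.3, -0.0, -0.1]
grip_width: 0.445
finger_force: 40.7
```

```bash
python3 off.py narrow_dome .002 .003 w8.png
```

```text
[ 0.46155537 -0.27961981  0.09430068] 0.4452772858751089 [-0.27134354 -0.02420771 -0.0858534 ]
pin ref at z: side 0.4628 -0.279502867831213
0.71 (275.09063720703125, 324.54315185546875) (24.476547241210938, 27.94439125061035) [ 0.46307651 -0.28115054  0.09930068] [0.00033198 0.10487063]
0.52 (277.3976135253906, 361.063232421875) (31.123016357421875, 37.12133026123047) [ 0.46783038 -0.34412248  0.09930068] [0.02377845 0.03056463]
```

View pics/w8.png

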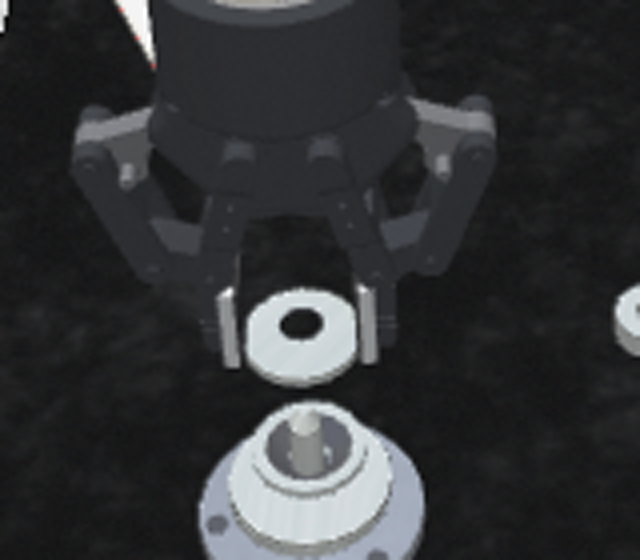

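The hole at crop (301,324) lines up with the pin, and narrow_cup sits level below it. I'm lowering.

Emit:
step_arm:
  rows:
    - [[0.03, 0, 0.3], 0, 0.65]
    - [[0.03, 0, 0.6], 0, 0.65]
    - [[0.03, 0, 0.8], 0, 0.65]
    - [[0.03, 0, 1.0], 0, 0.65]
    - [[0.03, 0, 1.3], 0, 0.65]
    - [[0.03, 0, 1.6], 0, 0.65]
    - [[0.03, 0, 1.75], 0, 0.65]
    - [[0.03, 0, 1.77], 0, 0.65]

```text
time_s: 22.12
position: [0.4609, -0.2802, 0.0401]
tcp_rot: [-179.9, -0.0, 89.9]
wrist_force: [-0.7, 0.7, -1.1]
grip_width: 0.451
finger_force: 40.8
```

Emit:
step_arm:
  rows:
    - [[0, 0, 0.05], 0, 0.65]
    - [[0, 0, 0.06], 0, 0.65]
    - [[0, 0, 0.06], 0, 0.65]

```text
time_s: 22.37
position: [0.4613, -0.2804, 0.0398]
tcp_rot: [180.0, 0.0, 89.9]
wrist_force: [-2.5, 1.3, 7.9]
grip_width: 0.448
finger_force: 41.5
```

Emit:
step_arm:
  rows:
    - [[0, 0, 0], 0, 0.5]
    - [[0, 0, 0], 0, 0.4]
    - [[0, 0, 0], 0, 0.4]
    - [[0, 0, -0.8], 0, 0.4]
    - [[0, 0, -1.6], 0, 0.4]
    - [[0, 0, -2.2], 0, 0.5]
    - [[0.6, 1, -2.2], 0, 0.5]
    - [[1.2, 2, -2.2], 0, 0.5]

```text
time_s: 23.03
position: [0.5219, -0.2451, 0.107]
tcp_rot: [179.9, 0.0, 89.7]
wrist_force: [1.0, -0.3, -1.1]
grip_width: 0.502
finger_force: 0.0
```

Emit:
step_arm:
  rows:
    - [[0.8, 1, 0], 0, 0.5]
    - [[1.5, 2, 0], 0, 0.5]
    - [[1.75, 2.5, 0.5], 0, 0.5]
    - [[1.75, 2.5, 1.5], 0, 0.5]
    - [[1.75, 2.5, 2.2], 0, 0.5]
    - [[1.75, 2.5, 2.4], 0, 0.5]
    - [[1.75, 2.5, 2.4], 0, 0.5]

```text
time_s: 23.62
position: [0.5954, -0.1918, 0.0319]
tcp_rot: [-179.8, -0.0, 89.9]
wrist_force: [0.2, -0.2, -0.2]
grip_width: 0.498
finger_force: 0.0
```

```bash
python3 chk.py narrow_dome collar
```

```text
[ 0.59541878 -0.19180757  0.03191448] 89.88990172717813 0.49843182476932174 [ 0.24602749 -0.17862773 -0.16450123] 23.6167
narrow_dome side 0.76 [277.3 350.4] [23.3 28.9] med [ 0.4647 -0.2859  0.0476] [0.0413 0.051 ]
collar side 0.81 [363.1 320. ] [18.9 19.6] med [ 0.5992 -0.1951  0.0107] [0.0004 0.0132]
```

narrow_dome is seated, with its top at about 50 mm. Next is the collar.

Emit:
step_arm:
  rows:
    - [[0, 0.05, 0.5], 0, 0.5]
    - [[0, 0.05, 0.9], 0, 0.5]
    - [[0, 0.05, 1], 0, 0.5]
    - [[0, 0.05, 1], 0, 0.5]
    - [[0, 0.05, 1], 0, 0.65]
    - [[0, 0.05, 1], 0, 0.75]
    - [[0, 0.05, 1], 0, 0.75]
    - [[0, 0.05, 1], 0, 0.75]

```text
time_s: 24.58
position: [0.5982, -0.192, 0.0037]
tcp_rot: [180.0, 0.0, 89.9]
wrist_force: [0.1, 0.3, -0.2]
grip_width: 0.347
finger_force: 39.5
```

Emit:
step_arm:
  rows:
    - [[0, 0, 0], 0, 0.75]
    - [[0, 0, 0], 0, 0.75]

```text
time_s: 24.75
position: [0.598, -0.1919, 0.0035]
tcp_rot: [180.0, 0.0, 89.9]
wrist_force: [-0.0, -0.6, -0.2]
grip_width: 0.348
finger_force: 39.5
```

Emit:
step_arm:
  rows:
    - [[0, 0, -1], 0, 0.75]
    - [[0, 0, -2], 0, 0.75]
    - [[0, 0, -3], 0, 0.75]
    - [[-0.6, -1, -3.2], 0, 0.75]
    - [[-1.2, -2, -3.2], 0, 0.75]
    - [[-1.8, -3, -3.2], 0, 0.75]
    - [[-2.4, -4, -3.2], 0, 0.75]
    - [[-2.98, -4.55, -3.2], 0, 0.75]

```text
time_s: 25.42
position: [0.4581, -0.2819, 0.0995]
tcp_rot: [-180.0, -0.0, 89.8]
wrist_force: [-0.1, -0.7, -0.8]
grip_width: 0.343
finger_force: 39.8
```

Emit:
step_arm:
  rows:
    - [[0, 0, 0], 0, 0.75]
    - [[0, 0, 0], 0, 0.75]
    - [[0, 0, 0], 0, 0.75]
    - [[0, 0, 0], 0, 0.75]

```text
time_s: 25.75
position: [0.4622, -0.2802, 0.0993]
tcp_rot: [180.0, -0.0, 90.0]
wrist_force: [-0.1, 1.0, -1.2]
grip_width: 0.344
finger_force: 39.8
```

```bash
python3 off.py collar -.0035 .006 w9.png; python3 - <<'E'
from h import *
i=ctrl.get_image('side')[0]
g=i[290:345,240:310]; 
# hole of the collar: dark blob inside bright ring
m=(g.max(2)<90).astype(np.uint8); n,l,st,c=cv2.connectedComponentsWithStats(m)
for k in range(1,n):
    if 8<st[k,4]<200: print(st[k],c[k]+[240,290], onplane('side',*(c[k]+[240,290]),.108))
E
```

```text
[ 0.46222383 -0.28024263  0.09925359] 0.3443371946245488 [-0.14615999  0.98194039 -1.17159807]
pin ref at z: side 0.4628 -0.279387581291323
0.8 (275.23626708984375, 321.7684631347656) (20.678600311279297, 21.463422775268555) [ 0.46333301 -0.2782853   0.10175359] [0.09686415 0.10902508]
[33 31  5  2  9] [275.22222222 321.55555556] [ 0.46381905 -0.28374804  0.108     ]
```

The collar is within about 1 mm of the pin. I'm lowering it.

Emit:
step_arm:
  rows:
    - [[-0.03, -0.02, 0.3], 0, 0.75]
    - [[-0.03, -0.02, 0.6], 0, 0.75]
    - [[-0.03, -0.02, 0.9], 0, 0.75]
    - [[-0.03, -0.02, 1.1], 0, 0.75]
    - [[-0.03, -0.02, 1.25], 0, 0.75]
    - [[-0.03, -0.02, 1.4], 0, 0.75]
    - [[-0.03, -0.02, 1.48], 0, 0.75]
    - [[-0.03, -0.02, 1.5], 0, 0.75]

```text
time_s: 26.57
position: [0.4605, -0.282, 0.0539]
tcp_rot: [-180.0, -0.0, 89.9]
wrist_force: [-0.2, 0.0, -1.3]
grip_width: 0.35
finger_force: 39.8
```

Emit:
step_arm:
  rows:
    - [[0, 0, 0.04], 0, 0.75]
    - [[0, 0, 0.06], 0, 0.75]
    - [[0, 0, 0.06], 0, 0.75]

```text
time_s: 26.82
position: [0.461, -0.2823, 0.053]
tcp_rot: [179.9, 0.0, 89.9]
wrist_force: [-1.1, 0.1, 5.7]
grip_width: 0.349
finger_force: 40.4
```

Contact is at the expected height, so I release and back off.

Emit:
step_arm:
  rows:
    - [[0, 0, 0], 0, 0.6]
    - [[0, 0, 0], 0, 0.5]
    - [[0, 0, 0], 0, 0.5]
    - [[0, 0, -0.8], 0, 0.5]
    - [[0, 0, -1.6], 0, 0.5]
    - [[0, 0, -2.4], 0, 0.5]
    - [[2, 0, -3.2], 0, 0.5]
    - [[4, 0, -3.2], 0, 0.5]

```text
time_s: 27.48
position: [0.4613, -0.2033, 0.1466]
tcp_rot: [179.8, 0.1, 89.7]
wrist_force: [1.2, 1.8, 0.5]
grip_width: 0.503
finger_force: 0.0
```

Emit:
step_arm:
  rows:
    - [[1.2, 0, 0], 0, 0.5]
    - [[2.4, 0, 0], 0, 0.5]
    - [[3.6, 0, 0], 0, 0.5]
    - [[3.6, 0, 0], 0, 0.5]
    - [[3.6, 0, 0], 0, 0.5]
    - [[3.6, 0, 0], 0, 0.5]

```text
time_s: 27.98
position: [0.4611, -0.0941, 0.1444]
tcp_rot: [180.0, 0.0, 89.9]
wrist_force: [-0.5, 0.4, 0.3]
grip_width: 0.5
finger_force: 0.0
```

```bash
python3 chk.py collar narrow_dome oil_bottle_2; python3 - <<'E'
from h import *
f=lambda i,x,y,w:cv2.resize(i[y:y+w,x:x+w],(390,390),interpolation=2)
cv2.imwrite('pics/fin.png',np.hstack([f(ctrl.get_image('side')[0],235,310,90),f(ctrl.get_image('top')[0],430,220,90)])[:,:,::-1])
E
```

```text
[ 0.46105319 -0.09411394  0.14444704] 89.91992397382948 0.4996696571883076 [-0.45520453  0.36815469  0.27570796] 27.9833
collar side 0.75 [276.4 345. ] [21.7 22.5] med [ 0.4627 -0.2848  0.0611] [0.0517 0.0632]
narrow_dome side 0.48 [277.2 349.6] [23.4 26.7] med [ 0.466  -0.2924  0.0463] [0.0419 0.0491]
oil_bottle_2 top 0.5 [166.4 269.6] [13.1 20.9] med [0.4465 0.2781 0.0419] [0.0085 0.0631]
```

View pics/fin.png

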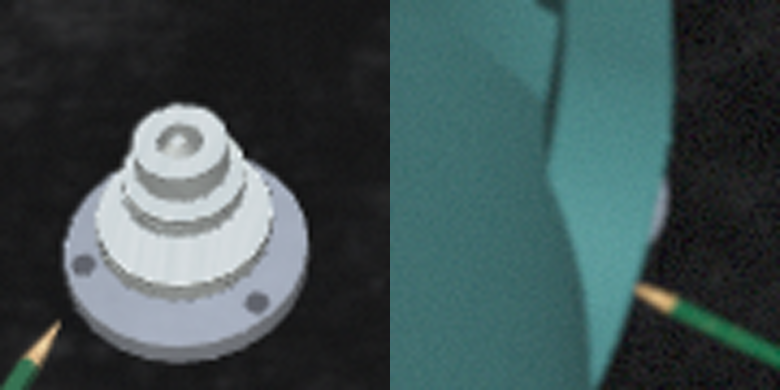

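The full stack is level on the pin, with the collar top at crop (180,140) and z ≈ 62 mm. The bottle hasn't moved, so I'm handing in.

```bash
python3 -c "
from station import ctrl
print(ctrl.sign_off())"
```

```text
the job is handed in; nothing more can be done
None
```

The spring stack is built on the pin in the right order and the job is handed in at about 28 s. The last look showed every part level with the collar top at about 62 mm, and the brown bottle where it started. Sign-off gave no pass or fail result.

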